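# Shut the strip case under the shelf

## Robot

A 6-joint arm with a two-finger parallel gripper is mounted at the origin on the work surface; the furniture and walls round the work are solid. World frame = base frame: x ahead of the robot, y to its left, z up, the work surface at z = 0. Lengths are in m, angles in rad, forces in N, time in s.
With the tool pointing down it reaches from about 0.375 to 0.925 m from the base axis. Payload 5.7 kg.
Tool frame: the origin (TCP) lies midway between the tips of the shut fingers; the grasp point (between the pads) lies 19 mm behind it; z points along the fingers, y is the line along which they close (so a half turn about z gives the same grasp; the last joint's range is limited). The gripper opens to 88 mm and grips with 3 to 60 N. Pads are 20 mm wide; open, the fingers measure 115 mm over their backs; the gripper's body (75 mm by 178 mm) begins 61 mm behind the grasp point.
Start: joints at [1.172, 0.359, 1.51, -0, 1.272, -0.115], TCP at [0.168, 0.576, 0.187] pointing down, gripper open.
Joint ranges: [-2.97, 2.97], [-1.01, 2.36], [0.21, 2.38], [-0.96, 4.11], [0.2, 2.71], [-2.98, 2.98]. Speed limits (rad/s): [2.39, 2.39, 3.14, 3.14, 3.14, 3.14].

## Interface

Orientations are given as [roll, pitch, yaw] about the fixed x, y, z axes, in that order (R = Rz(yaw) Ry(pitch) Rx(roll)).
In Python, from station import robot, vision gives the robot as it stands.
- The arm moves only by the tool play_rows, never from a script. Its arguments are lists of equal length, an entry for each row: "grip": the opening, from 0 (shut) to 1 (fully open); "offset": the shift along the tool's x, y, z in mm, a list of three; "dr": the turn, a rotation vector about the tool's x, y, z in rad, a list of three. A call has 1 to 8 rows; each row shifts and turns the commanded pose from where the row before left it, along the tool's axes as they then stand; what a row does not reach is not made up. A row lasts 1/10 s, in which the tool goes at most 50 mm and 8.59 degrees, less where a joint would pass 70% of its speed; a pose out of reach is approached as far as the arm can. A call with a gripper value outside its range is refused whole. The fingers move at their own pace and stop on an object; the grip force is fixed at half the most. Time passes only in rows, so rows that do not move let the fingers close. It gives the time, the measured TCP pose, the force, the opening and the grip force at its end, in the units of the state.
- robot.sense(): the state, without advancing time (a new reading comes with each control period).
- vision.camera(name): name is "side" or "top"; returns the picture (480x640x3 uint8, red, green, blue); there is no depth.
- vision.camera_model(name): a dict with "fx", "fy", "cx", "cy" (pixels), "rvec" (rotation vector, rad) and "tvec" (3), from world to camera coordinates, as OpenCV has them. Camera axes: x right, y down, z forward; pixel columns grow to the right and rows downward; lengths in m; the calibration is good to about 2 mm. A picture is of the moment at which its call begins. camera_model takes no time and is no camera call.
- robot.hand_in(): hands the job in; it is judged then, once.
The state is a dict: "time": time; "q": joint angles; "dq": joint speeds; "joint_torque": joint torques, N m; "position": TCP position; "eef_rot": TCP orientation; "wrist_force": force on the tool from outside, world axes, zero at the start; "wrist_torque": the same for the moment, N m; "gripper_width": finger opening in m; "grip_force": force on a finger pad.
Only numpy, scipy, OpenCV 4.12 (cv2) and the standard library are available. Lean on these libraries where they do the work, as an engineer would, in place of code of your own. Each camera call takes 0.05 s, during which the arm holds its last target. There are 200 camera calls.

## Task

The case of lead strips under the small shelf stands open. Bring its lid forward and lower it under control, without ever letting it fall, and then press it down until its spring catch clicks and the lid stays fully shut by itself. Do not press hard on the lid's panel, leave the jar, the clip box and the setup block where they stand, and take the gripper away.

Things in the scene. Friction and masses are not known exactly. Their poses are not given: they have to be found in the camera images.
- station: Fixed storage station, all mm. Dark steel base plate x -70..145, y -100..100, 6 thick; on it a grey open case, outside x -62..58, y -65..65, rim at z 45, two strip carriers fixed inside. Uprights at x 117..139, y +-81..95 carry an overhead shelf. Origin on the table under the case, z up; its -x side is the front, turned to the robot within 30 degrees.
- shelf_edge (a point): Middle of the lower front edge of the overhead shelf board: station x 105, y 0, z 305 mm. Board x 105..177, y -100..100, 10 thick, things fixed on it up to z 350. The open lid's bar lies just under this edge, so a gripper pointing straight down hits the shelf: lean it 35 to 45 degrees back to the front, fingers pointing down and to station +x. Axes as station.
- lid (a joint): Lid angle, rad: 0 shut, 1.57 upright, 1.95 open stop. Starts at 1.80 to 1.92, leaning back, held by hinge friction (0.11 N m). Well forward of upright the lid (0.23 to 0.32 kg) falls if let go. Lowered gently it comes to rest on a spring ball catch at about 0.12; from there a push of about 6 to 12 N at lid_press snaps it over the catch, to a rigid stop at 0, where it stays.
- lid_hinge (a point): Middle of the lid's hinge line: station x 58, y 0, z 45 mm. Its frame is the lid's: the panel reaches 124 mm along its own -x, z points out of the outer face (up when shut), y is the hinge line and equals the station's y. The lid opens by turning about +y.
- lid_bar (a point): Middle of the round steel bar of the U-shaped handle at the lid's free edge: 10 mm diameter, parallel to the hinge, 80 mm clear between its legs, lid x -158, z 6.5 mm, centre 34 mm past the panel's edge, so that fingers can straddle it; it can turn between the fingers as the lid swings. Shut: station x -100, z 51.5 mm. Axes as lid_hinge.
- lid_press (a point): Point on the outer face of the lid's panel at mid-width near the free edge, where the lid is to be pressed: lid x -105, z 6 mm, 19 mm from the edge. With the lid shut: station x -47, z 51 mm. Axes as lid_hinge.
- lid_panel: The lid's panel, aluminium frame with a clear window, 124 x 132 x 5 mm; origin on the hinge line, same axes as lid_hinge; the panel lies 1 to 6 mm along its z from the hinge line. A push of more than 60 N cracks it.
- flux_jar: Orange jar with black lid, 48 mm diameter, 50 mm high, loose, to the left of the station; origin at the centre of its underside. A bystander.
- clip_box: Small blue box with clear lid, 44 x 70 x 30 mm high, loose, to the right of the station; origin at the centre of its underside. A bystander.
- setup_block: Metal height-setting block with a pin, 28 x 40 x 32 mm high, loose, front right of the station; origin at the centre of its underside. A bystander.

How it is judged:
By the outcome, as a careful person would: the job done as asked, in the order asked, and still so for the second after the job is handed in, with the robot touching nothing.
It also fails if it takes over 61 s, if anything falls off the work surface, if the arm or the gripper's body presses on something with over 40 N, if the wrist force passes 120 N, or if a joint passes its speed limit or range.

## Working session

There is one attempt and no reset: what is moved stays moved. The work goes in short steps, Python scripts to look and compute and a tool call to move; the robot and the scene stay as the last step left them, time stands still between calls to the robot, and variables do not carry over. Pictures are saved under pics/ and viewed, at most 10 in all, crops included, and the job is handed in when it is done.

Besides the shell and the picture viewer there is one more tool, called after "Emit:" as name(argument=value, ...) on one line, values as JSON. play_rows: Moves the arm, as the interface text tells. Its arguments: {"type":"object","properties":{"grip":{"type":"array"},"offset":{"type":"array"},"dr":{"type":"array"}},"required":["grip","offset","dr"]}

```bash
ls; mkdir -p pics; python3 - <<'E'
from station import robot, vision
import cv2
for n in("side","top"):
    cv2.imwrite(f"pics/{n}0.png",vision.camera(n)[...,::-1]); print(n,vision.camera_model(n))
print(robot.sense())
E
```

```text
pics
side {'fx': 529.2323219741473, 'fy': 529.2323219741473, 'cx': 321.25697649421494, 'cy': 242.32393821879828, 'rvec': array([ 1.99689026, -1.52850907,  0.56820882]), 'tvec': array([-0.26676215,  0.50608586,  0.70651361])}
top {'fx': 482.61131459425036, 'fy': 482.61131459425036, 'cx': 315.9186713691053, 'cy': 229.02098505723444, 'rvec': array([ 2.22982186, -2.18650932,  0.06840496]), 'tvec': array([-0.13827356,  0.54935931,  1.16234584])}
{'time': 0.1, 'q': array([ 1.17191529e+00,  3.59428732e-01,  1.51128414e+00,  2.90372597e-05,
        1.27252517e+00, -1.15084518e-01]), 'dq': array([-5.44772775e-04, -8.12502699e-04, -3.20741699e-03, -8.13453706e-04,
       -5.42136180e-05,  1.60320262e-03]), 'joint_torque': array([-8.15088897e-04, -5.16358638e+01, -2.71402913e+01,  6.75248005e-02,
        2.76537339e-02, -5.75012200e-05]), 'position': array([0.16772797, 0.5753848 , 0.18641149]), 'eef_rot': array([-3.13996133e+00, -2.16498491e-04,  2.85778740e+00]), 'wrist_force': array([-0.70143645, -1.21921422, -0.09439033]), 'wrist_torque': array([-0.00129035,  0.00904835,  0.01246609]), 'grip_force': 0.0, 'gripper_width': 0.08769251697391733}
```

View pics/top0.png

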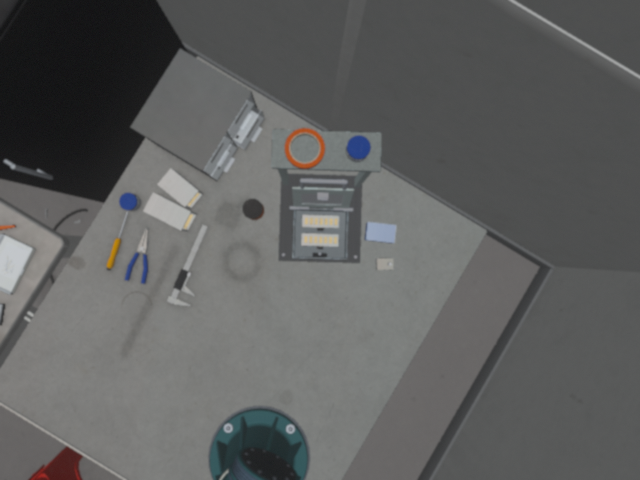

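View pics/side0.png

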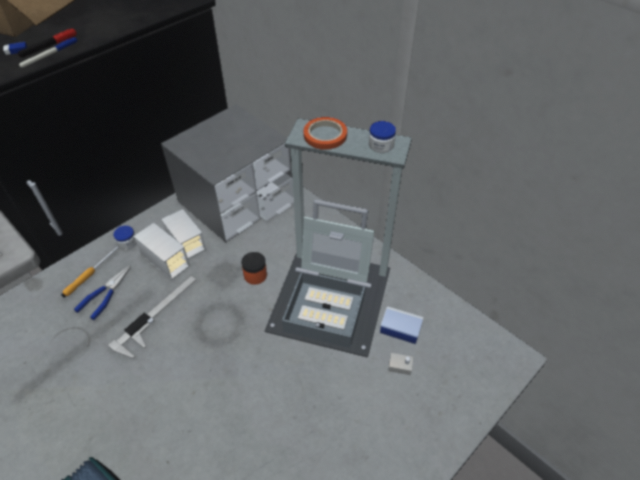

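The top view shows the station at about (320,200), its plate front edge near (279,262)–(361,263) and the shelf at (328,150). The side view shows the lid bar from about (315,204) to (366,211). I'll enlarge both regions.

```bash
python3 - <<'E'
import cv2,numpy as np
t=cv2.imread("pics/top0.png")[120:275,265:405]; s=cv2.imread("pics/side0.png")[110:365,255:435]
a=cv2.resize(t,None,fx=3.2,fy=3.2,interpolation=3)[:600]; b=cv2.resize(s,None,fx=2,fy=2,interpolation=3)
im=np.zeros((600,800,3),np.uint8); im[:a.shape[0],:440]=a[:,:440]; im[:b.shape[0],440:800]=b[:,:360]
cv2.imwrite("pics/c1.png",im)
E
```

```text
(no output)
```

View pics/c1.png

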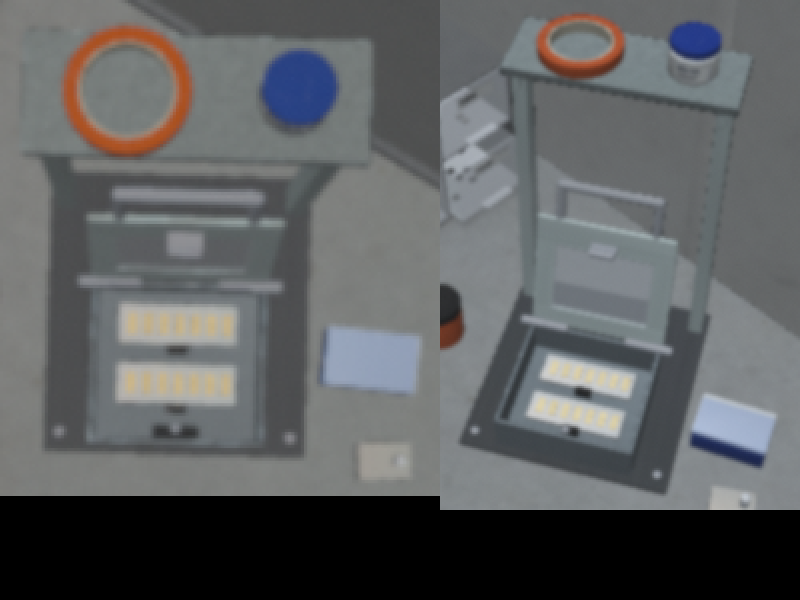

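The crop shows the plate's front corners (44,450), (305,458), the bar (112,193)–(264,199) and the shelf edge (23,155)–(369,165) in the top half. In the side half it shows the plate corners (461,443), (666,494), the bar (560,185)–(663,202), and the shelf's front edge.

```bash
cat >h.py <<'E'
from station import robot, vision
import numpy as np, cv2
from scipy.spatial.transform import Rotation as R
def ray(n,p):
    m=vision.camera_model(n); Q=cv2.Rodrigues(m["rvec"])[0]
    d=Q.T@np.array([(p[0]-m["cx"])/m["fx"],(p[1]-m["cy"])/m["fy"],1]); return -Q.T@m["tvec"],d/np.linalg.norm(d)
def onz(n,p,z):
    c,d=ray(n,p); return c+d*(z-c[2])/d[2]
def tri(p,q):
    c,d=ray("top",p); e,f=ray("side",q)
    t=np.linalg.lstsq(np.c_[d,-f],e-c,rcond=None)[0]; a,b=c+d*t[0],e+f*t[1]; return (a+b)/2,np.linalg.norm(a-b)
def proj(n,X):
    m=vision.camera_model(n); return cv2.projectPoints(np.array(X,float).reshape(-1,3),m["rvec"],m["tvec"],np.array([[m["fx"],0,m["cx"]],[0,m["fy"],m["cy"]],[0,0,1]]),None)[0][:,0]
E
cat >m.py <<'E'
from h import *
T=lambda x,y:(265+x/3.2-.35,120+y/3.2-.35)
S=lambda x,y:(255+(x-440)/2-.25,110+y/2-.25)
np.set_printoptions(precision=4,suppress=True)
L,Rr=(onz("top",T(*p),.006) for p in((44,450),(305,457)))
L2,R2,B2=(onz("side",S(*p),.006) for p in((461,443),(666,494),(708,315)))
print(L,Rr,np.linalg.norm(L-Rr),L2,R2,np.linalg.norm(L2-R2),B2,np.linalg.norm(B2-R2))
f=((L+L2)-(Rr+R2))/2; yaw=np.arctan2(-f[0],f[1]); 
print("yaw",yaw)
b=R2-B2; print("yaw side",np.arctan2(-b[1],-b[0]))
ex=np.array([np.cos(yaw),np.sin(yaw),0]); ey=np.array([-ex[1],ex[0],0])
O=(L+L2+Rr+R2)/4+.07*ex; O[2]=0; print("O",O)
for n,p,q in(("bar L",(112,192),(560,185)),("bar R",(264,199),(663,202)),("lidhinge L",(80,282),(524,320)),("hinge R",(282,287),(671,350))):
    X,e=tri(T(*p),S(*q)); d=X-O; print(n,X,"err",e,"station",d@ex,d@ey,d[2])
for p in((23,155),(369,165)):
    d=onz("top",T(*p),.305)-O; print("shelf",d@ex,d@ey)
for th in(1.8,1.86,1.92):
    d=O+ex*(.058-.158*np.cos(th)+.0065*np.sin(th))+np.array([0,0,.045+.158*np.sin(th)+.0065*np.cos(th)]); print(th,d, [proj(n,d)for n in("top","side")])
print(T(188,195.5),S(611.5,193.5))
E
python3 m.py
```

```text
[ 0.4741 -0.0375  0.006 ] [ 0.4725 -0.237   0.006 ] 0.1994754768665395 [ 0.4705 -0.04    0.006 ] [ 0.4684 -0.2365  0.006 ] 0.19649121478029638 [ 0.6813 -0.2359  0.006 ] 0.2129411116275593
yaw -0.009334405776076879
yaw side 0.0028400401890933563
O [ 0.5414 -0.1384  0.    ]
bar L [ 0.6463 -0.0889  0.1899] err 0.0007584336617767835 station 0.10447524405732582 0.05049061623393917 0.1898530223733989
bar R [ 0.6423 -0.1857  0.1978] err 0.0022107388542555954 station 0.101411540023765 -0.046333510399391355 0.19778076476583833
lidhinge L [ 0.6002 -0.0635  0.0405] err 0.00017785572980543756 station 0.0581147744868039 0.07542070473352334 0.04049049967170304
hinge R [ 0.5988 -0.2125  0.0454] err 0.002242906004997545 station 0.05814880237093496 -0.07355118215059203 0.045399373207006155
shelf 0.10731368851015496 0.10032729502929423
shelf 0.10783502438985167 -0.0989244144739984
1.8 [ 0.6416 -0.1394  0.1974] [array([[324.1811, 181.8731]]), array([[341.168 , 206.2742]])]
1.86 [ 0.6507 -0.1394  0.1946] [array([[324.2542, 177.711 ]]), array([[342.3776, 203.9117]])]
1.92 [ 0.6595 -0.1395  0.1912] [array([[324.3149, 173.7049]]), array([[343.5333, 201.8704]])]
(323.4, 180.74375) (340.5, 206.5)
```

Station found: origin (0.541, -0.138), yaw about -0.008, lid at about 1.81 rad, bar at about (0.643, -0.139, 0.197). The checks agree: plate width 0.199, hinge x 0.058, shelf x 0.107. Next I rise and swing toward the front of the station.

Emit:
play_rows(grip=[1,1,1,1,1,1,1,1], offset=[[0,0,-40],[0,0,-40],[0,0,-40],[0,0,-40],[-37,-27,0],[-37,-27,0],[-37,-27,0],[-37,-27,0]], dr=[[0,0,0],[0,0,0],[0,0,0],[0,0,0],[0,0,0],[0,0,0],[0,0,0],[0,0,0]])

```text
time: 0.9
position: [0.2803, 0.4293, 0.3468]
eef_rot: [-3.141, -0.0, 2.859]
wrist_force: [-0.2, 0.3, 0.9]
gripper_width: 0.088
grip_force: 0.0
```

Emit:
play_rows(grip=[1,1,1,1,1,1,1,1], offset=[[-37,-27,0],[-37,-27,0],[-37,-27,0],[-37,-27,0],[-37,-27,0],[0,0,0],[0,0,0],[0,0,0]], dr=[[0,0,0],[0,0,0],[0,0,0],[0,0,0],[0,0,0],[0,0,0.143],[0,0,0.143],[0,0,0.143]])

```text
time: 1.7
position: [0.4197, 0.2487, 0.3467]
eef_rot: [-3.141, -0.001, 2.421]
wrist_force: [-0.2, 0.0, 0.3]
gripper_width: 0.0877
grip_force: 0.0
```

Emit:
play_rows(grip=[1,1,1,1,1,1,1], offset=[[0,0,0],[0,0,0],[0,0,0],[0,0,0],[0,0,0],[0,0,0],[0,0,0]], dr=[[0,0,0.143],[0,0,0.143],[0,0,0.143],[0,0,0.143],[0,0,0.143],[0,0,0.143],[0,0,0]])

```text
time: 2.4
position: [0.4193, 0.2493, 0.3468]
eef_rot: [-3.141, 0.0, 1.57]
wrist_force: [-0.6, -0.4, -0.3]
gripper_width: 0.088
grip_force: 0.0
```

Emit:
play_rows(grip=[1,1,1,1,1,1,1,1], offset=[[-48,5,0],[-48,5,0],[-48,5,0],[-48,5,0],[-49,5,0],[-49,5,0],[-49,0,0],[-49,0,0]], dr=[[0,0,0],[0,0,0],[0,0,0],[0,0,0],[0,0,0],[0,0,0],[0,0,0],[0,0,0]])

```text
time: 3.2
position: [0.4492, -0.1405, 0.3471]
eef_rot: [3.142, -0.0, 1.575]
wrist_force: [0.8, -1.0, -0.1]
gripper_width: 0.0876
grip_force: 0.0
```

Emit:
play_rows(grip=[0.6,0.6,0.6,0.6,0.6,0.6], offset=[[0,0,0],[0,0,0],[0,0,0],[0,0,0],[0,0,0],[0,0,0]], dr=[[-0.14,0,0],[-0.14,0,0],[-0.14,0,0],[-0.14,0,0],[-0.14,0,0],[0,0,0]])

```text
time: 3.8
position: [0.4449, -0.1364, 0.3419]
eef_rot: [2.462, -0.006, 1.569]
wrist_force: [-0.3, -0.4, -1.1]
gripper_width: 0.0524
grip_force: 0.0
```

```bash
python3 - <<'E'
from h import *
t=vision.camera("top")[60:360,200:440]; s=vision.camera("side")[60:420,200:470]
print(robot.sense()["q"],robot.sense()["position"],robot.sense()["eef_rot"])
a=cv2.resize(t,None,fx=1.66,fy=1.66); b=cv2.resize(s,None,fx=1.48,fy=1.48)
im=np.zeros((600,800,3),np.uint8); im[:a.shape[0],:a.shape[1]]=a; im[:b.shape[0],400:400+b.shape[1]]=b[:,:400]
cv2.imwrite("pics/c2.png",im[...,::-1])
E
```

```text
[-0.94248313 -0.31464427  2.03816521  0.62103647  1.06674531 -1.1502794 ] [ 0.44868086 -0.13900554  0.34672024] [ 2.46119053e+00 -1.98387761e-03  1.56983773e+00]
```

View pics/c2.png

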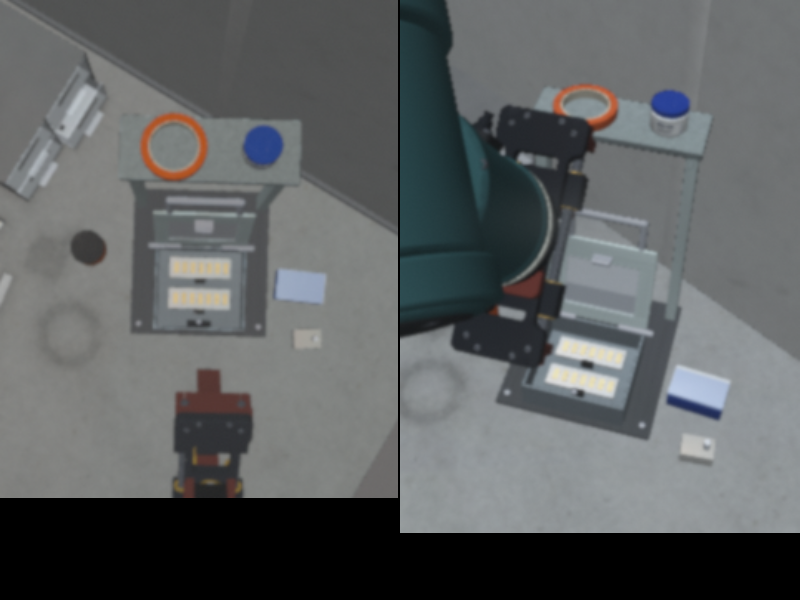

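The body is wide (178 mm) along the closing line, so I'll lean it further, about 55°, to clear the shelf with margin. I'll also grip the bar nearer the tips. The top view shows the gripper centred on the lid, with the bystanders untouched.

Emit:
play_rows(grip=[0.4,0.4,0.4,0.4,0.4,0.4,0.4,0.4], offset=[[0,0,0],[0,0,0],[0,-12,0],[0,0,36],[0,0,36],[0,0,36],[0,0,36],[0,0,36]], dr=[[-0.13,0,0],[-0.13,0,0],[0,0,0],[0,0,0],[0,0,0],[0,0,0],[0,0,0],[0,0,0]])

```text
time: 4.7
position: [0.5859, -0.1315, 0.2218]
eef_rot: [2.251, -0.008, 1.587]
wrist_force: [1.0, -0.5, 1.7]
gripper_width: 0.0349
grip_force: 0.0
```

```bash
python3 - <<'E'
from h import *
t=vision.camera("top")[130:280,260:400]; s=vision.camera("side")[110:350,230:430]
x=robot.sense();print(x["q"],x["position"],x["eef_rot"])
p=x["position"]; M=R.from_euler("xyz",x["eef_rot"]).as_matrix(); bar=np.array([.6437,-.139,.196]); print("bar in tool",M.T@(bar-p)*1e3, M)
a=cv2.resize(t,None,fx=2.85,fy=2.85,interpolation=3); b=cv2.resize(s,None,fx=2,fy=2,interpolation=3)
im=np.zeros((600,800,3),np.uint8); im[:a.shape[0],:a.shape[1]]=a; im[:b.shape[0],400:400+b.shape[1]]=b[:,:400]
cv2.imwrite("pics/c3.png",im[...,::-1])
E
```

```text
[-0.72151033  0.11672409  2.26214044  1.52269243  0.55716713 -2.02844298] [ 0.58616017 -0.13066537  0.2193472 ] [ 2.25393473 -0.01274049  1.58798037]
bar in tool [-9.61880957 18.21071751 59.17126604] [[-1.71818041e-02  6.31306855e-01  7.75342789e-01]
 [ 9.99771211e-01  9.66814815e-04  2.13679891e-02]
 [ 1.27401451e-02  7.75532540e-01 -6.31179030e-01]]
```

View pics/c3.png

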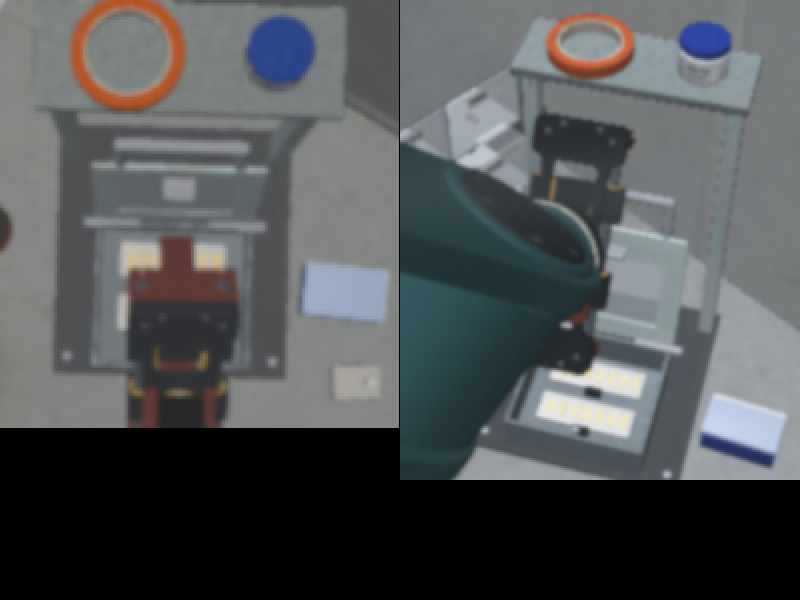

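The gripper is short of the bar and about 18 mm low: the top crop shows the bar at (115–250,147) and the finger tip at (178,240). The wrist turned a little less than commanded, so I correct sideways and finish the turn slowly.

Emit:
play_rows(grip=[0.4,0.4,0.4,0.4,0.4], offset=[[-3,6,0],[-3,6,0],[-3,6,0],[0,0,0],[0,0,0]], dr=[[-0.02,0,0],[-0.02,0,0],[-0.02,0,0],[-0.01,0,0],[0,0,0]])

```text
time: 5.3
position: [0.5941, -0.1411, 0.2371]
eef_rot: [2.18, -0.009, 1.584]
wrist_force: [-0.5, 0.0, -0.5]
gripper_width: 0.0353
grip_force: 0.0
```

```bash
cat >st.py <<'E'
from h import *
np.set_printoptions(precision=4,suppress=True)
x=robot.sense();print(x["time"],x["q"],x["position"],x["eef_rot"],x["wrist_force"],x["gripper_width"])
p=x["position"]; M=R.from_euler("xyz",x["eef_rot"]).as_matrix(); bar=np.array([.6437,-.139,.196]); print("bar in tool",M.T@(bar-p)*1e3, "axes rows x,y,z",M.T)
O=np.array([.5414,-.139,0])
s=p-19e-3*M[:,2]-O; u=s[[0,2]]-[.058,.045]; print("grasp pt station",s,"r",np.hypot(*u),"theta if bar",np.pi-np.arctan2(u[1],u[0])-.0411)
E
python3 st.py
```

```text
5.3 [-0.7682  0.1266  2.2813  1.6508  0.6229 -2.1798] [ 0.5941 -0.1411  0.2371] [ 2.1798 -0.0092  1.5842] [-0.4759  0.0251 -0.4643] 0.03531219312481737
bar in tool [ 1.0699 -5.2974 64.2289] axes rows x,y,z [[-0.0134  0.9999  0.0092]
 [ 0.5721  0.0001  0.8202]
 [ 0.8201  0.0163 -0.572 ]]
grasp pt station [ 0.0371 -0.0024  0.2479] r 0.20401884565372255 theta if bar 1.4270333661731442
```

Emit:
play_rows(grip=[0.4,0.4,0.4,0.4,0.4,0.4,0.4], offset=[[0,-5,0],[0,0,11],[0,0,11],[0,0,11],[0,0,11],[0,0,9],[0,0,0]], dr=[[0,0,0],[0,0,0],[0,0,0],[0,0,0],[0,0,0],[0,0,0],[0,0,0]])

```text
time: 6.0
position: [0.6335, -0.1408, 0.201]
eef_rot: [2.181, -0.01, 1.581]
wrist_force: [-0.2, 0.2, -0.1]
gripper_width: 0.0349
grip_force: 0.0
```

```bash
python3 st.py; python3 - <<'E'
from h import *
t=vision.camera("top")[130:280,260:400]; s=vision.camera("side")[110:350,230:430]
a=cv2.resize(t,None,fx=2.85,fy=2.85,interpolation=3); b=cv2.resize(s,None,fx=2,fy=2,interpolation=3)
im=np.zeros((500,800,3),np.uint8); im[:a.shape[0],:a.shape[1]]=a; im[:b.shape[0],400:400+b.shape[1]]=b[:,:400]
cv2.imwrite("pics/c4.png",im[...,::-1])
E
```

```text
6.0 [-0.6785  0.2591  2.2569  1.8903  0.5865 -2.383 ] [ 0.6335 -0.1408  0.201 ] [ 2.1814 -0.0104  1.5813] [-0.2286  0.1975 -0.0836] 0.03487040321137954
bar in tool [ 1.6737  1.7488 11.2723] axes rows x,y,z [[-0.0105  0.9999  0.0104]
 [ 0.5735 -0.0026  0.8192]
 [ 0.8192  0.0146 -0.5734]]
grasp pt station [ 0.0765 -0.0021  0.2119] r 0.16793079840695058 theta if bar 1.640183533734824
```

View pics/c4.png

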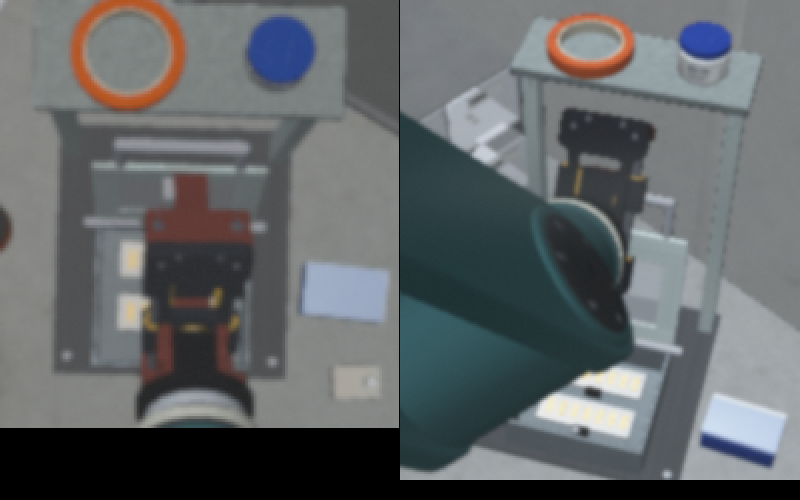

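The tips are still 11 mm short of the bar: in the top crop the upper finger is at (193,175) and the bar at y 147. I continue 21 mm and close.

Emit:
play_rows(grip=[0.4,0.4,0.4,0.4], offset=[[0,2,7],[0,0,7],[0,0,7],[0,0,0]], dr=[[0,0,0],[0,0,0],[0,0,0],[0,0,0]])

```text
time: 6.5
position: [0.6513, -0.1412, 0.1904]
eef_rot: [2.182, -0.011, 1.579]
wrist_force: [-0.2, 0.4, -0.8]
gripper_width: 0.0352
grip_force: 0.0
```

```bash
python3 st.py
```

```text
6.5 [-0.6444  0.3019  2.2353  1.9608  0.5742 -2.4321] [ 0.6513 -0.1412  0.1904] [ 2.1816 -0.0105  1.5792] [-0.1854  0.4183 -0.7689] 0.03518040507127413
bar in tool [ 2.3506  0.2693 -9.3937] axes rows x,y,z [[-0.0084  0.9999  0.0105]
 [ 0.5736 -0.0038  0.8191]
 [ 0.8191  0.0129 -0.5735]]
grasp pt station [ 0.0943 -0.0025  0.2013] r 0.1604240536593444 theta if bar 1.7579279352442687
```

No contact; closing on the bar.

Emit:
play_rows(grip=[0,0,0,0,0,0], offset=[[0,0,0],[0,0,0],[0,0,0],[0,0,0],[0,0,0],[0,0,0]], dr=[[0,0,0],[0,0,0],[0,0,0],[0,0,0],[0,0,0],[0,0,0]])

```text
time: 7.1
position: [0.6506, -0.1413, 0.1909]
eef_rot: [2.181, -0.01, 1.579]
wrist_force: [0.1, -0.6, 1.0]
gripper_width: 0.0006
grip_force: 0.0
```

```bash
python3 - <<'E'
from h import *
t=vision.camera("top")[150:240,280:380]; s=vision.camera("side")[150:300,290:410]
x=robot.sense(); print(x["position"],proj("top",x["position"]),proj("side",x["position"]))
a=cv2.resize(t,None,fx=4,fy=4,interpolation=3); b=cv2.resize(s,None,fx=3.3,fy=3.3,interpolation=3)
im=np.zeros((500,800,3),np.uint8); im[:a.shape[0],:a.shape[1]]=a; im[:b.shape[0],400:400+b.shape[1]]=b[:,:400]
cv2.imwrite("pics/c5.png",im[...,::-1])
E
```

```text
[ 0.65059562 -0.14125247  0.19088766] [[325.06379723 178.02270082]] [[343.29685645 205.58288906]]
```

View pics/c5.png

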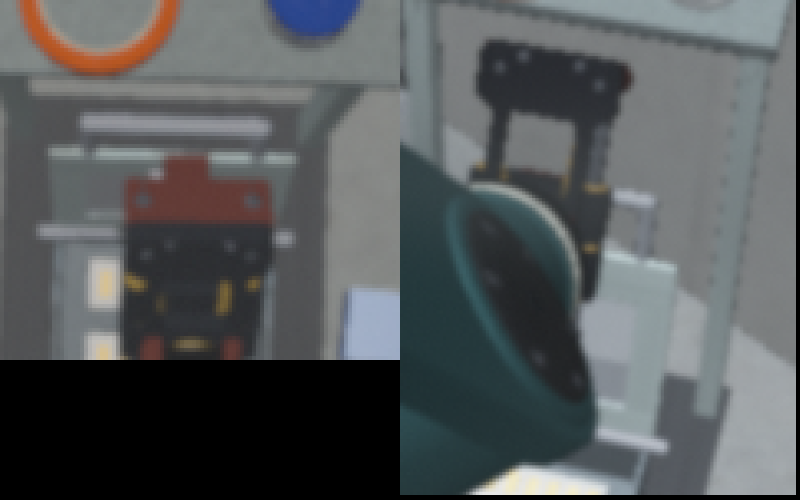

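```bash
python3 - <<'E'
from h import *
for name,p,e,h in(("c2",[.4487,-.139,.3467],[2.461,-.002,1.57],26),("c3",[.5860,-.1310,.2205],[2.253,-.011,1.588],17.5),("c4",[.6335,-.1408,.201],[2.181,-.010,1.581],17.5),("c5",[.6506,-.1413,.1909],[2.181,-.01,1.579],0)):
    M=R.from_euler("xyz",e).as_matrix()
    for y in(0,h,h+13):
        for z in (0,-20):print(name,y,z,proj("top",np.array(p)+M@[0,y/1e3,z/1e3])[0])
im=vision.camera("top"); print(im[172:196,325]); print(im[172:196,312].sum(1)//3)
E
```

```text
c2 0 0 [325.01219832 280.20981747]
c2 0 -20 [325.23162382 288.19470911]
c2 26 0 [325.61923755 268.91518124]
c2 26 -20 [325.85496679 276.82796581]
c2 39 0 [325.93139199 263.10720255]
c2 39 -20 [326.17568344 270.97965412]
c3 0 0 [319.93147992 207.66691261]
c3 0 -20 [320.16063946 214.91749692]
c3 17.5 0 [320.20125173 201.51875416]
c3 17.5 -20 [320.4373811  208.78343554]
c3 30.5 0 [320.40647817 196.84159863]
c3 30.5 -20 [320.64798007 204.11544599]
c4 0 0 [324.87634403 185.5554684 ]
c4 0 -20 [325.07714452 192.83795473]
c4 17.5 0 [325.25153528 179.68779329]
c4 17.5 -20 [325.45994661 187.00110532]
c4 30.5 0 [325.53721938 175.21993468]
c4 30.5 -20 [325.75151639 182.55533842]
c5 0 0 [325.08692096 178.02021979]
c5 0 -20 [325.27214377 185.13036998]
c5 0 0 [325.08692096 178.02021979]
c5 0 -20 [325.27214377 185.13036998]
c5 13 0 [325.37101478 173.64657276]
c5 13 -20 [325.56171114 180.77728344]
[[134 136 133]
 [131 132 130]
 [116 117 116]
 [ 93  94  95]
 [ 82  82  84]
 [ 82  82  84]
 [ 93  95  98]
 [121 124 129]
 [143 146 151]
 [147 149 154]
 [135 138 143]
 [109 112 117]
 [ 86  88  91]
 [ 80  81  82]
 [ 87  88  90]
 [103 103 104]
 [113 104 102]
 [108  82  78]
 [100  63  59]
 [ 97  58  54]
 [ 98  59  54]
 [ 97  58  53]
 [ 97  58  54]
 [ 99  59  55]]
[132 122 101  85  81  88 114 140 150 146 130 105  87  82  98 136 159 141
 109  99  97  94  86  76]
```

```bash
python3 - <<'E'
from h import *
np.set_printoptions(precision=4,suppress=True)
x=robot.sense(); p=x["position"]; M=R.from_euler("xyz",x["eef_rot"]).as_matrix()
for n in("top","side"):
    c=ray(n,(320,240))[0]; print(n,"cam",c,M.T@(c-p))
    im=vision.camera(n); h=im.astype(int); m=(h[...,0]>h[...,1]+18)&(h[...,0]>h[...,2]+18)&(h[...,0]<150)
    y0,x0=(150,280) if n=="top" else (150,300); m=m[y0:300,x0:420].astype(np.uint8)
    k,l,s,_=cv2.connectedComponentsWithStats(m)
    for b in s[1:]:
        if b[4]>6: print(n,b[0]+x0,b[1]+y0,b[2:])
# red tip: ray from top camera intersected with tool y-planes
for r in(188,195.3,205):
  for y in(0,13.5,30,45,60):
    c,d=ray("top",(325,r)); ct=M.T@(c-p); dt=M.T@d; t=(y/1e3-ct[1])/dt[1]; print(r,y,(ct+dt*t)*1e3)
for q in((359.3,172),):
  for pz in((347.5,195.5),(347.5,200),(347.5,205)):
    X,e=tri(pz,q); print(pz,M.T@(X-p)*1e3,e)
E
```

```text
top cam [ 0.5005 -0.1064  1.1875] [ 0.0462  0.7303 -0.6939]
top 287 152 [38 17 53]
top 311 189 [ 37  17 428]
top 310 234 [ 11  21 126]
top 336 235 [ 5 16 64]
side cam [-0.0072 -0.2798  0.8649] [-0.1263  0.1756 -0.927 ]
188 0 [  0.7051   0.     -27.9639]
188 13.5 [  1.5466  13.5    -40.2733]
188 30 [  2.5751  30.     -55.3181]
188 45 [  3.5102  45.     -68.9952]
188 60 [  4.4452  60.     -82.6723]
195.3 0 [  1.0804   0.     -47.8183]
195.3 13.5 [  1.915   13.5    -59.7607]
195.3 30 [  2.935   30.     -74.3569]
195.3 45 [  3.8624  45.     -87.6262]
195.3 60 [   4.7897   60.     -100.8955]
205 0 [  1.5651   0.     -73.4587]
205 13.5 [  2.3907  13.5    -84.9271]
205 30 [  3.3998  30.     -98.9441]
205 45 [   4.3172   45.     -111.6868]
205 60 [   5.2346   60.     -124.4294]
(347.5, 195.5) [ -33.2287   78.66   -117.6227] 0.002904179912562381
(347.5, 200) [ -33.575    79.7581 -128.9401] 0.0009040987384806768
(347.5, 205) [ -33.9526   80.9648 -141.2981] 0.0012772014997472524
```

```bash
python3 - <<'E'
from h import *
from scipy.optimize import least_squares
P=[([.4487,-.139,.3467],[2.461,-.002,1.57],26,282.9),([.5860,-.1310,.2200],[2.253,-.011,1.588],17.5,212.8),([.6335,-.1408,.201],[2.181,-.010,1.581],17.5,191.1),([.6506,-.1413,.1909],[2.181,-.01,1.579],0,188.3)]
def f(v,w):
    return [proj("top",np.array(p)+R.from_euler("xyz",e).as_matrix()@[0,(v[0]+w*h)/1e3,v[1]/1e3])[0][1]-r for p,e,h,r in P]
for w in(0,1):
    s=least_squares(f,[10,-20],args=(w,)); print(w,s.x,s.fun)
E
```

```text
0 [ 73.50188831 -86.56076635] [ 0.26405971  1.08256685  2.14866075 -3.6168984 ]
1 [-28.26173432  -4.27783531] [-0.04402941  0.11729188 -0.478448    0.42142406]
```

```bash
python3 - <<'E'
from h import *
for n in("top","side"): cv2.imwrite(f"pics/{n}_shut.png",vision.camera(n)[...,::-1])
E
```

Emit:
play_rows(grip=[0.4,0.4,0.4], offset=[[0,0,0],[0,0,0],[0,0,0]], dr=[[0,0,0],[0,0,0],[0,0,0]])

```text
time: 7.75
position: [0.6506, -0.1412, 0.1908]
eef_rot: [2.181, -0.01, 1.579]
wrist_force: [-0.1, -0.2, 0.2]
gripper_width: 0.0213
grip_force: 0.0
```

```bash
python3 - <<'E'
from h import *
x=robot.sense(); print(x["position"],x["gripper_width"],x["wrist_force"])
out=[]
for n,(y0,y1,x0,x1) in(("top",(165,215,300,360)),("side",(150,270,300,380))):
    a=vision.camera(n); cv2.imwrite(f"pics/{n}_open.png",a[...,::-1]); b=cv2.imread(f"pics/{n}_shut.png")[...,::-1]
    d=np.abs(a.astype(int)-b).sum(2); m=(d>25).astype(np.uint8)
    k,l,s,_=cv2.connectedComponentsWithStats(m)
    for q in s[1:]:
        if q[4]>4: print(n,q)
    for i in(b,a): out.append(cv2.resize(np.ascontiguousarray(i[y0:y1,x0:x1]),(380,300 if n=="top" else 300),interpolation=3))
im=np.zeros((600,760,3),np.uint8)
im[:300,:380],im[:300,380:],im[300:,:380],im[300:,380:]=out
cv2.imwrite("pics/c6.png",im[...,::-1])
E
```

```text
[ 0.65062668 -0.1412299   0.19082296] 0.021297638757638522 [-0.14131395 -0.19630076  0.18976738]
top [321 185  12   6  59]
top [310 212   2   3   5]
top [311 218   6   5  26]
top [341 219   5   4  18]
top [309 223   7  13  60]
top [340 227   6   9  41]
top [309 239   6   5  28]
top [339 239   6   5  24]
side [310 191   8  11  68]
side [320 192  23  13 212]
side [345 197  12  12 113]
side [344 214  10  21 152]
side [342 239   8  12  71]
```

View pics/c6.png

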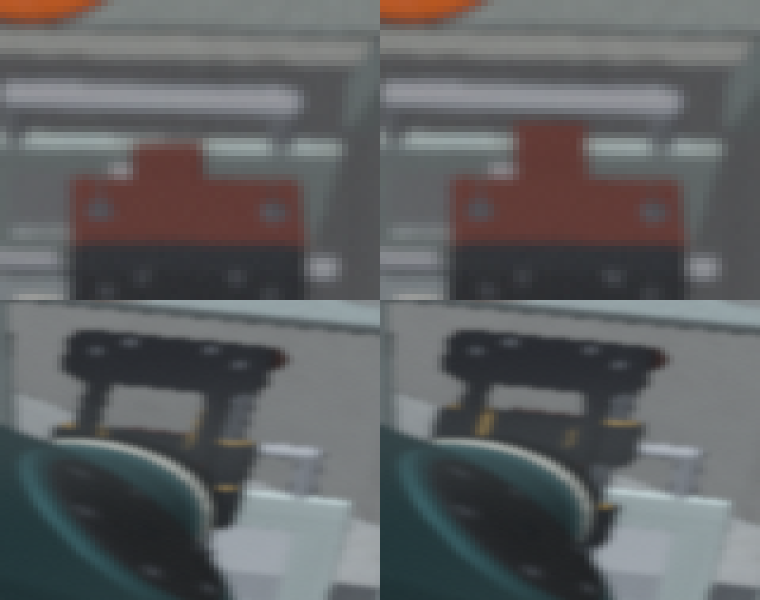

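The pictures show that the wide red and black plate is the fixed body end, and the narrow red part is the finger, which moved up when opened and still sits short of the bar. I'll triangulate the four bolts seen in both views to check the tool's real place.

```bash
python3 - <<'E'
from h import *
np.set_printoptions(precision=1,suppress=True)
x=robot.sense(); p=x["position"]; M=R.from_euler("xyz",x["eef_rot"]).as_matrix()
T=lambda x,y:(300+x*60/380-.4,165+y*50/300-.4); S=lambda x,y:(300+x*80/380-.4,150+(y-300)*120/300-.4)
for a,b in(((142,275),(130,342)),((235,275),(210,350)),((105,293),(95,350)),((280,293),(240,365)),((303,182),(287,357))):
    X,e=tri(T(*a),S(*b)); print(M.T@(X-p)*1e3,e*1e3,X*1e3)
print(proj("top",[[0,0,.0],[0,0,.1]]))
E
cat h.py | head -3; ls
```

```text
[  12.2   82.7 -156.3] 0.30333993717319324 [ 569.9 -131.3  348.3]
[ -13.4   82.4 -155.7] 0.553095876160388 [ 570.5 -156.9  347.4]
[  22.1   76.3 -158. ] 0.17386863449883214 [ 564.8 -121.4  344.1]
[ -25.3   75.8 -157.2] 2.570885624088614 [ 565.5 -168.8  342.8]
[ -33.8   77.9 -115.5] 2.002762632953867 [ 601.  -176.8  320.5]
[[258.5 457.1]
 [254.  476.6]]
from station import robot, vision
import numpy as np, cv2
from scipy.spatial.transform import Rotation as R
h.py
m.py
pics
st.py
```

Both the body face and the finger tips lie about 35 mm further back along the tool axis than the reported TCP implies, and the bar is clear of them. I advance gently and watch the force and the finger in the picture.

Emit:
play_rows(grip=[0.4,0.4,0.4,0.4,0.4,0.4], offset=[[0,0,0],[0,0,6],[0,0,6],[0,0,6],[0,0,6],[0,0,0]], dr=[[0,0,0],[0,0,0],[0,0,0],[0,0,0],[0,0,0],[0,0,0]])

```text
time: 8.45
position: [0.6709, -0.1408, 0.1764]
eef_rot: [2.182, -0.011, 1.579]
wrist_force: [-0.1, -0.3, -0.3]
gripper_width: 0.0353
grip_force: 0.0
```

```bash
python3 st.py; python3 - <<'E'
from h import *
im=vision.camera("top").astype(int)
print([(r,*im[r,325],*im[r,310]) for r in range(168,196)])
E
```

```text
8.45 [-0.61    0.3525  2.2111  2.0387  0.5678 -2.4909] [ 0.6709 -0.1408  0.1764] [ 2.1818 -0.0107  1.5793] [-0.0543 -0.2899 -0.3293] 0.035322566492100915
bar in tool [  2.2405   0.4142 -33.4995] axes rows x,y,z [[-0.0085  0.9999  0.0107]
 [ 0.5738 -0.0039  0.819 ]
 [ 0.819   0.0131 -0.5737]]
grasp pt station [ 0.114  -0.002   0.1873] r 0.15292400725192798 theta if bar 1.9043052320695837
[(168, np.int64(118), np.int64(124), np.int64(124), np.int64(107), np.int64(91), np.int64(86)), (169, np.int64(106), np.int64(110), np.int64(111), np.int64(103), np.int64(105), np.int64(104)), (170, np.int64(111), np.int64(113), np.int64(112), np.int64(119), np.int64(122), np.int64(120)), (171, np.int64(130), np.int64(132), np.int64(129), np.int64(134), np.int64(135), np.int64(133)), (172, np.int64(133), np.int64(133), np.int64(130), np.int64(135), np.int64(136), np.int64(133)), (173, np.int64(122), np.int64(112), np.int64(109), np.int64(122), np.int64(124), np.int64(122)), (174, np.int64(107), np.int64(80), np.int64(77), np.int64(101), np.int64(101), np.int64(101)), (175, np.int64(100), np.int64(62),
[... 1207 characters left out ...]
.int64(55), np.int64(130), np.int64(133), np.int64(132)), (189, np.int64(100), np.int64(60), np.int64(56), np.int64(119), np.int64(121), np.int64(120)), (190, np.int64(98), np.int64(59), np.int64(54), np.int64(100), np.int64(97), np.int64(96)), (191, np.int64(100), np.int64(60), np.int64(55), np.int64(94), np.int64(88), np.int64(87)), (192, np.int64(99), np.int64(60), np.int64(55), np.int64(93), np.int64(87), np.int64(87)), (193, np.int64(96), np.int64(60), np.int64(55), np.int64(93), np.int64(86), np.int64(86)), (194, np.int64(81), np.int64(56), np.int64(55), np.int64(92), np.int64(84), np.int64(87)), (195, np.int64(60), np.int64(53), np.int64(55), np.int64(87), np.int64(83), np.int64(85))]
```

The finger now covers the bar (red from row 174, bar rows 178–183), so it is above it. A bit further with a smaller opening, then close.

Emit:
play_rows(grip=[0.3,0.3,0.3,0.3,0.3], offset=[[0,0,0],[0,0,4],[0,0,4],[0,0,4],[0,0,0]], dr=[[0,0,0],[0,0,0],[0,0,0],[0,0,0],[0,0,0]])

```text
time: 9.0
position: [0.6805, -0.1408, 0.1699]
eef_rot: [2.181, -0.01, 1.579]
wrist_force: [-1.2, 0.3, -0.4]
gripper_width: 0.0267
grip_force: 0.0
```

Emit:
play_rows(grip=[0,0,0,0,0,0], offset=[[0,0,0],[0,0,0],[0,0,0],[0,0,0],[0,0,0],[0,0,0]], dr=[[0,0,0],[0,0,0],[0,0,0],[0,0,0],[0,0,0],[0,0,0]])

```text
time: 9.6
position: [0.6808, -0.1407, 0.1712]
eef_rot: [2.179, -0.01, 1.579]
wrist_force: [1.6, 0.6, 4.4]
gripper_width: 0.0088
grip_force: 30.0
```

Gripped (30 N, 8.8 mm), and the bar position checks with the hinge radius. Now I generate rows for the arc.

```bash
cat >arc.py <<'E'
import sys; from h import *
# usage: arc.py k(mm) a_end lean_end(deg) n
k,ae,le,n=float(sys.argv[1])/1e3,float(sys.argv[2]),float(sys.argv[3]),int(sys.argv[4])
H=np.array([.5994,.045]); x=robot.sense(); p=x["position"]; M=R.from_euler("xyz",x["eef_rot"]).as_matrix()
b=p-k*M[:,2]; u=b[[0,2]]-H; a0=np.pi-np.arctan2(u[1],u[0]); r=np.hypot(*u); l0=np.degrees(np.arctan2(M[0,2],-M[2,2]))
print("q",x["q"].round(2),"a0 %.3f theta %.3f r %.4f lean %.1f w %.4f f %s y %.4f"%(a0,a0-.041,r,l0,x["gripper_width"],x["wrist_force"].round(1),b[1]))
off,dr=[],[]
for i in range(1,n+1):
    a=a0+(ae-a0)*i/n; M2=M@R.from_rotvec([-np.radians((le-l0)/n),0,0]).as_matrix(); ri=r+(.1581-r)*i/n
    p2=np.array([H[0]-ri*np.cos(a),b[1],H[1]+ri*np.sin(a)])+k*M2[:,2]
    off.append((M.T@(p2-p)*1e3).round(1).tolist()); dr.append([round(-np.radians((le-l0)/n),3),0,0]); p,M=p2,M2
print(off,dr,sep="\n")
E
python3 arc.py 45 1.62 50 5
```

```text
q [-0.59  0.37  2.2   2.07  0.57 -2.52] a0 1.856 theta 1.815 r 0.1583 lean 55.1 w 0.0088 f [1.6 0.6 4.4] y -0.1413
[[0.1, -3.4, -7.0], [0.1, -3.8, -6.8], [0.1, -4.3, -6.6], [0.1, -4.7, -6.4], [0.1, -5.1, -6.1]]
[[np.float64(0.018), 0, 0], [np.float64(0.018), 0, 0], [np.float64(0.018), 0, 0], [np.float64(0.018), 0, 0], [np.float64(0.018), 0, 0]]
```

Emit:
play_rows(grip=[0,0,0,0,0,0], offset=[[0,-3.4,-7.0],[0,-3.8,-6.8],[0,-4.3,-6.6],[0,-4.7,-6.4],[0,-5.1,-6.1],[0,0,0]], dr=[[0.018,0,0],[0.018,0,0],[0.018,0,0],[0.018,0,0],[0.018,0,0],[0,0,0]])

```text
time: 10.2
position: [0.6412, -0.1404, 0.1745]
eef_rot: [2.269, -0.01, 1.58]
wrist_force: [-0.7, 3.4, 6.2]
gripper_width: 0.0094
grip_force: 30.0
```

```bash
python3 arc.py 45 1.62 50 5; python3 - <<'E'
from h import *
im=vision.camera("top"); cv2.imwrite("pics/top2.png",im[...,::-1])
print(im[160:215,306].sum(1)//3)
print(im[160:215,343].sum(1)//3)
E
```

```text
q [-0.62  0.28  2.2   1.77  0.49 -2.22] a0 1.617 theta 1.576 r 0.1586 lean 50.0 w 0.0094 f [-0.7  3.4  6.2] y -0.1410
[[-0.0, -0.0, 0.1], [-0.0, -0.0, 0.1], [-0.0, -0.0, 0.1], [-0.0, -0.0, 0.1], [-0.0, -0.0, 0.1]]
[[np.float64(-0.0), 0, 0], [np.float64(-0.0), 0, 0], [np.float64(-0.0), 0, 0], [np.float64(-0.0), 0, 0], [np.float64(-0.0), 0, 0]]
[132 137 141 133 112 101  99  92  86  98 120 134 134 124 104  87  82  81
  81  81  81  81  81  81  81  81  81  81  81  81  80  80  81  81  90 116
 142 152 148 141 151 155 131 100 102 110 109 125 134 116 101 114 123 129
 150]
[125 127 128 130 129 128 128 126 124 118 110 119 131 131 120  99  86  83
  83  82  81  82  82  82  83  83  83  82  82  83  82  81  81  80  75  70
  70  71  78  80  76  72  67  62  55  54  54  54  52  49  52  58  57  51
  49]
```

The lid follows: the bar has left row 181 and is now near row 197, at about 1.576 rad. Continuing the arc.

```bash
python3 arc.py 45 1.28 38 8
```

```text
q [-0.62  0.28  2.2   1.77  0.49 -2.22] a0 1.619 theta 1.578 r 0.1586 lean 50.0 w 0.0092 f [0.2 4.5 7. ] y -0.1410
[[0.1, -5.4, -5.2], [0.1, -5.7, -4.9], [0.1, -6.1, -4.6], [0.1, -6.4, -4.3], [0.1, -6.6, -3.9], [0.0, -6.9, -3.5], [0.0, -7.1, -3.1], [0.0, -7.3, -2.7]]
[[np.float64(0.026), 0, 0], [np.float64(0.026), 0, 0], [np.float64(0.026), 0, 0], [np.float64(0.026), 0, 0], [np.float64(0.026), 0, 0], [np.float64(0.026), 0, 0], [np.float64(0.026), 0, 0], [np.float64(0.026), 0, 0]]
```

Emit:
play_rows(grip=[0,0,0,0,0,0,0,0], offset=[[0,-5.4,-5.3],[0,-5.7,-5.0],[0,-6.0,-4.7],[0,-6.3,-4.4],[0,-6.5,-3.9],[0,-6.8,-3.5],[0,-7.0,-3.1],[0,-7.3,-2.7]], dr=[[0.026,0,0],[0.026,0,0],[0.026,0,0],[0.026,0,0],[0.026,0,0],[0.026,0,0],[0.026,0,0],[0.026,0,0]])

```text
time: 11.05
position: [0.5813, -0.1402, 0.161]
eef_rot: [2.479, -0.012, 1.58]
wrist_force: [-0.1, 6.0, 6.7]
gripper_width: 0.0093
grip_force: 30.0
```

```bash
python3 arc.py 45 0.93 27 8
```

```text
q [-0.62  0.18  2.14  0.99  0.46 -1.46] a0 1.277 theta 1.236 r 0.1583 lean 38.0 w 0.0093 f [-0.1  6.   6.7] y -0.1409
[[0.0, -7.5, -2.3], [0.0, -7.7, -1.9], [0.0, -7.8, -1.4], [0.0, -7.9, -1.0], [0.0, -7.9, -0.5], [0.0, -7.9, -0.1], [0.0, -7.9, 0.4], [0.0, -7.9, 0.9]]
[[np.float64(0.024), 0, 0], [np.float64(0.024), 0, 0], [np.float64(0.024), 0, 0], [np.float64(0.024), 0, 0], [np.float64(0.024), 0, 0], [np.float64(0.024), 0, 0], [np.float64(0.024), 0, 0], [np.float64(0.024), 0, 0]]
```

Emit:
play_rows(grip=[0,0,0,0,0,0,0,0], offset=[[0.3,-7.5,-2.4],[0.3,-7.6,-2.0],[0.3,-7.7,-1.5],[0.3,-7.8,-1.1],[0,-7.8,-0.6],[0,-7.9,-0.1],[0,-7.9,0.4],[0,-7.9,0.9]], dr=[[0.024,0,0],[0.024,0,0],[0.024,0,0],[0.024,0,0],[0.024,0,0],[0.024,0,0],[0.024,0,0],[0.024,0,0]])

```text
time: 11.85
position: [0.5245, -0.1398, 0.1309]
eef_rot: [2.673, -0.011, 1.578]
wrist_force: [-2.3, 2.9, 3.3]
gripper_width: 0.0094
grip_force: 30.0
```

```bash
python3 arc.py 45 0.58 16 8
```

```text
q [-0.6   0.17  2.11  0.54  0.54 -1.02] a0 0.924 theta 0.883 r 0.1580 lean 26.8 w 0.0094 f [-2.3  2.9  3.3] y -0.1404
[[-0.0, -7.7, 1.3], [-0.0, -7.6, 1.8], [-0.0, -7.5, 2.2], [-0.0, -7.3, 2.6], [-0.0, -7.1, 3.0], [-0.0, -6.9, 3.4], [-0.0, -6.7, 3.8], [-0.0, -6.4, 4.2]]
[[np.float64(0.024), 0, 0], [np.float64(0.024), 0, 0], [np.float64(0.024), 0, 0], [np.float64(0.024), 0, 0], [np.float64(0.024), 0, 0], [np.float64(0.024), 0, 0], [np.float64(0.024), 0, 0], [np.float64(0.024), 0, 0]]
```

Emit:
play_rows(grip=[0,0,0,0,0,0,0,0], offset=[[0,-7.7,1.3],[0,-7.6,1.8],[0,-7.5,2.2],[0,-7.3,2.6],[0,-7.1,3.0],[0,-6.9,3.4],[0,-6.7,3.8],[0,-6.4,4.2]], dr=[[0.024,0,0],[0.024,0,0],[0.024,0,0],[0.024,0,0],[0.024,0,0],[0.024,0,0],[0.024,0,0],[0.024,0,0]])

```text
time: 12.65
position: [0.4797, -0.1396, 0.0883]
eef_rot: [2.866, -0.012, 1.578]
wrist_force: [0.6, 4.7, 0.1]
gripper_width: 0.0092
grip_force: 30.0
```

```bash
python3 arc.py 45 0.28 7 8
```

```text
q [-0.55  0.23  2.07  0.27  0.63 -0.76] a0 0.581 theta 0.540 r 0.1579 lean 15.8 w 0.0092 f [0.6 4.7 0.1] y -0.1402
[[-0.0, -5.3, 3.9], [-0.0, -5.1, 4.2], [-0.0, -4.8, 4.4], [-0.0, -4.6, 4.6], [-0.0, -4.3, 4.8], [-0.0, -4.0, 5.0], [-0.0, -3.7, 5.2], [-0.1, -3.4, 5.4]]
[[np.float64(0.019), 0, 0], [np.float64(0.019), 0, 0], [np.float64(0.019), 0, 0], [np.float64(0.019), 0, 0], [np.float64(0.019), 0, 0], [np.float64(0.019), 0, 0], [np.float64(0.019), 0, 0], [np.float64(0.019), 0, 0]]
```

Emit:
play_rows(grip=[0,0,0,0,0,0,0,0], offset=[[0,-5.3,3.9],[0,-5.1,4.2],[0,-4.8,4.4],[0,-4.6,4.6],[0,-4.3,4.8],[0,-4.0,5.0],[0,-3.7,5.2],[0,-3.4,5.4]], dr=[[0.019,0,0],[0.019,0,0],[0.019,0,0],[0.019,0,0],[0.019,0,0],[0.019,0,0],[0.019,0,0],[0.019,0,0]])

```text
time: 13.45
position: [0.454, -0.1403, 0.0444]
eef_rot: [3.017, -0.01, 1.579]
wrist_force: [-1.1, 3.7, 0.5]
gripper_width: 0.009
grip_force: 30.0
```

```bash
python3 arc.py 45 0.155 3 6
```

```text
q [-0.51  0.33  2.03  0.11  0.68 -0.6 ] a0 0.284 theta 0.243 r 0.1573 lean 7.2 w 0.0090 f [-1.1  3.7  0.5] y -0.1408
[[-0.0, -2.0, 3.1], [-0.0, -1.9, 3.1], [-0.0, -1.8, 3.2], [-0.0, -1.7, 3.2], [-0.0, -1.5, 3.2], [-0.0, -1.4, 3.3]]
[[np.float64(0.012), 0, 0], [np.float64(0.012), 0, 0], [np.float64(0.012), 0, 0], [np.float64(0.012), 0, 0], [np.float64(0.012), 0, 0], [np.float64(0.012), 0, 0]]
```

Emit:
play_rows(grip=[0,0,0,0,0,0,0], offset=[[0,-1.7,3.1],[0,-1.6,3.1],[0,-1.5,3.2],[0,-1.4,3.2],[0,-1.3,3.2],[0,-1.2,3.3],[0,0,0]], dr=[[0.012,0,0],[0.012,0,0],[0.012,0,0],[0.012,0,0],[0.012,0,0],[0.012,0,0],[0,0,0]])

```text
time: 14.15
position: [0.4469, -0.1402, 0.0247]
eef_rot: [3.089, -0.01, 1.579]
wrist_force: [-3.5, 0.3, 2.7]
gripper_width: 0.0091
grip_force: 30.0
```

```bash
python3 arc.py 45 0.155 3 6
```

```text
q [-0.48  0.38  2.    0.05  0.71 -0.53] a0 0.158 theta 0.117 r 0.1568 lean 3.0 w 0.0091 f [-3.5  0.3  2.7] y -0.1407
[[0.0, -0.2, 0.0], [0.0, -0.2, 0.0], [0.0, -0.2, 0.0], [0.0, -0.2, 0.0], [0.0, -0.2, 0.0], [0.0, -0.2, 0.0]]
[[np.float64(0.0), 0, 0], [np.float64(0.0), 0, 0], [np.float64(0.0), 0, 0], [np.float64(0.0), 0, 0], [np.float64(0.0), 0, 0], [np.float64(0.0), 0, 0]]
```

The lid is resting on the catch (θ≈0.117, upward reaction). Now I release and rise.

Emit:
play_rows(grip=[0.3,0.3,0.3,0.3,0.3], offset=[[0,0,0],[0,0,0],[0,0,0],[0,0,0],[0,0,-4]], dr=[[0,0,0],[0,0,0],[0,0,0],[0,0,0],[0,0,0]])

```text
time: 14.65
position: [0.4468, -0.14, 0.0289]
eef_rot: [3.088, -0.01, 1.579]
wrist_force: [0.1, -0.5, 0.0]
gripper_width: 0.0263
grip_force: 0.0
```

Emit:
play_rows(grip=[0.3,0.3,0.3,0.3,0.1,0,0,0], offset=[[0,0,-12],[0,0,-15],[0,0,-20],[0,0,-20],[0,0,-30],[0,0,0],[0,0,0],[0,0,0]], dr=[[0,0,0],[0,0,0],[0,0,0],[0,0,0],[0,0,0],[0,0,0],[0,0,0],[0,0,0]])

```text
time: 15.45
position: [0.4411, -0.1407, 0.1251]
eef_rot: [3.089, -0.011, 1.579]
wrist_force: [-0.3, 0.5, 0.6]
gripper_width: 0.0006
grip_force: 0.0
```

```bash
python3 st.py; python3 - <<'E'
from h import *
t=vision.camera("top")[150:290,260:400]; s=vision.camera("side")[200:400,230:430]
x=robot.sense(); p=x["position"]; M=R.from_euler("xyz",x["eef_rot"]).as_matrix()
for z in(0,-35): print(z,[proj(n,p+M@[0,0,z/1e3]) for n in("top","side")])
im=np.zeros((400,800,3),np.uint8); im[:,:400]=cv2.resize(t,(400,400),interpolation=3); im[:,400:]=cv2.resize(s,(400,400),interpolation=3)
cv2.imwrite("pics/c7.png",im[...,::-1])
E
```

```text
15.45 [-0.49    0.2104  1.912   0.0421  0.9782 -0.5206] [ 0.4411 -0.1407  0.1251] [ 3.0885 -0.0109  1.5788] [-0.2583  0.5329  0.588 ] 0.0005896446292866686
bar in tool [  0.8438 206.1183 -60.0451] axes rows x,y,z [[-0.008   0.9999  0.0109]
 [ 0.9986  0.0074  0.053 ]
 [ 0.0529  0.0113 -0.9985]]
grasp pt station [-0.1013 -0.0019  0.1441] r 0.18763421221605547 theta if bar 0.5151850857740113
0 [array([[321.87296753, 277.47992119]]), array([[311.54506351, 321.92875798]])]
-35 [array([[322.56140159, 279.28175024]]), array([[311.13735804, 311.00218149]])]
```

View pics/c7.png

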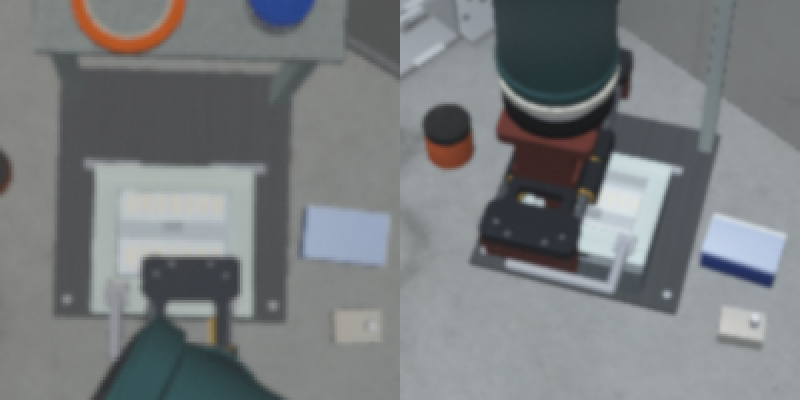

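The lid rests nearly shut; in the side half the bar lies at (505–610, 265–290), and the jar, box and block look undisturbed. I move over lid_press with shut fingers.

Emit:
play_rows(grip=[0,0,0,0,0,0,0], offset=[[0,18,0],[2,18,0],[0,18,0],[0,0,15],[0,0,15],[0,0,15],[0,0,0]], dr=[[0.018,0,0],[0.018,0,0],[0.018,0,0],[0,0,0],[0,0,0],[0,0,0],[0,0,0]])

```text
time: 16.25
position: [0.4935, -0.1371, 0.0801]
eef_rot: [-3.137, -0.013, 1.579]
wrist_force: [-0.5, 0.1, 0.8]
gripper_width: 0.0003
grip_force: 0.0
```

Emit:
play_rows(grip=[0,0,0,0,0,0], offset=[[0,0,4],[0,0,4],[0,0,3],[0,0,2],[0,0,2],[0,0,0]], dr=[[0,0,0],[0,0,0],[0,0,0],[0,0,0],[0,0,0],[0,0,0]])

```text
time: 16.85
position: [0.4956, -0.138, 0.0678]
eef_rot: [3.141, -0.01, 1.579]
wrist_force: [-0.8, -0.8, -0.4]
gripper_width: 0.0003
grip_force: 0.0
```

Emit:
play_rows(grip=[0,0,0,0,0], offset=[[0,0,2],[0,0,2],[0,0,2],[0,0,2],[0,0,0]], dr=[[0,0,0],[0,0,0],[0,0,0],[0,0,0],[0,0,0]])

```text
time: 17.35
position: [0.4954, -0.1378, 0.0595]
eef_rot: [-3.141, -0.011, 1.579]
wrist_force: [0.0, 1.3, 0.3]
gripper_width: 0.0005
grip_force: 0.0
```

Emit:
play_rows(grip=[0,0,0,0], offset=[[0,0,2],[0,0,2],[0,0,2],[0,0,0]], dr=[[0,0,0],[0,0,0],[0,0,0],[0,0,0]])

```text
time: 17.75
position: [0.4954, -0.1378, 0.0535]
eef_rot: [-3.141, -0.01, 1.579]
wrist_force: [0.2, -0.0, 1.0]
gripper_width: 0.0005
grip_force: 0.0
```

Still no contact, as expected with the tips 30 mm or more short of the reported TCP. Continuing in small steps.

Emit:
play_rows(grip=[0,0,0,0,0], offset=[[0,0,2],[0,0,2],[0,0,2],[0,0,2],[0,0,0]], dr=[[0,0,0],[0,0,0],[0,0,0],[0,0,0],[0,0,0]])

```text
time: 18.25
position: [0.4955, -0.1377, 0.0455]
eef_rot: [-3.141, -0.01, 1.579]
wrist_force: [-0.1, 0.3, -0.7]
gripper_width: 0.0006
grip_force: 0.0
```

Emit:
play_rows(grip=[0,0,0,0], offset=[[0,0,2],[0,0,2],[0,0,1],[0,0,0]], dr=[[0,0,0],[0,0,0],[0,0,0],[0,0,0]])

```text
time: 18.65
position: [0.4956, -0.1377, 0.0406]
eef_rot: [-3.141, -0.01, 1.579]
wrist_force: [-0.1, -0.2, -0.2]
gripper_width: 0.0005
grip_force: 0.0
```

Emit:
play_rows(grip=[0,0,0,0,0], offset=[[0,0,1.5],[0,0,1.5],[0,0,1.5],[0,0,1.5],[0,0,0]], dr=[[0,0,0],[0,0,0],[0,0,0],[0,0,0],[0,0,0]])

```text
time: 19.15
position: [0.4955, -0.1376, 0.0346]
eef_rot: [-3.141, -0.01, 1.579]
wrist_force: [-0.8, -0.4, -0.2]
gripper_width: 0.0006
grip_force: 0.0
```

Emit:
play_rows(grip=[0,0,0,0], offset=[[0,0,1.5],[0,0,1.5],[0,0,1],[0,0,0]], dr=[[0,0,0],[0,0,0],[0,0,0],[0,0,0]])

```text
time: 19.55
position: [0.4956, -0.1376, 0.0307]
eef_rot: [-3.141, -0.01, 1.579]
wrist_force: [-0.5, -0.3, -0.6]
gripper_width: 0.0005
grip_force: 0.0
```

Emit:
play_rows(grip=[0,0,0,0,0], offset=[[0,0,1.5],[0,0,1.5],[0,0,1],[0,0,1],[0,0,0]], dr=[[0,0,0],[0,0,0],[0,0,0],[0,0,0],[0,0,0]])

```text
time: 20.05
position: [0.4955, -0.1377, 0.0263]
eef_rot: [-3.142, -0.01, 1.579]
wrist_force: [-1.0, -0.7, 7.3]
gripper_width: 0.0006
grip_force: 3.2
```

Emit:
play_rows(grip=[0,0,0], offset=[[0,0,1],[0,0,1],[0,0,0]], dr=[[0,0,0],[0,0,0],[0,0,0]])

```text
time: 20.35
position: [0.4952, -0.1376, 0.0238]
eef_rot: [-3.141, -0.01, 1.579]
wrist_force: [-1.3, -0.3, 3.0]
gripper_width: 0.0007
grip_force: 1.3
```

Contact, with the force dropping (7.3 to 3.0 N), so it is going over the catch. Continuing carefully to the stop.

Emit:
play_rows(grip=[0,0,0,0,0], offset=[[0,0,1],[0,0,1],[0,0,1],[0,0,1],[0,0,0]], dr=[[0,0,0],[0,0,0],[0,0,0],[0,0,0],[0,0,0]])

```text
time: 20.85
position: [0.4956, -0.1374, 0.0196]
eef_rot: [-3.142, -0.01, 1.579]
wrist_force: [0.6, -0.3, 0.7]
gripper_width: 0.0004
grip_force: 0.0
```

Emit:
play_rows(grip=[0,0,0,0,0], offset=[[0,0,1],[0,0,1],[0,0,1],[0,0,1],[0,0,0]], dr=[[0,0,0],[0,0,0],[0,0,0],[0,0,0],[0,0,0]])

```text
time: 21.35
position: [0.4957, -0.1375, 0.0159]
eef_rot: [3.141, -0.01, 1.579]
wrist_force: [-0.4, -0.4, 2.0]
gripper_width: 0.0007
grip_force: 0.8
```

Emit:
play_rows(grip=[0,0], offset=[[0,0,0.8],[0,0,0]], dr=[[0,0,0],[0,0,0]])

```text
time: 21.55
position: [0.4957, -0.1375, 0.0158]
eef_rot: [3.141, -0.01, 1.579]
wrist_force: [-1.8, 1.2, 10.3]
gripper_width: 0.0004
grip_force: 5.0
```

A rigid stop at 10 N, 11 mm below first contact: the lid is at 0. Retreating.

Emit:
play_rows(grip=[0,0,0,0,0,0,0], offset=[[0,0,-10],[0,0,-25],[0,0,-35],[0,0,-40],[0,-40,-30],[0,-20,0],[0,0,0]], dr=[[0,0,0],[0,0,0],[0,0,0],[0,0,0],[0,0,0],[0,0,0],[0,0,0]])

```text
time: 22.25
position: [0.4335, -0.1391, 0.1561]
eef_rot: [3.141, -0.01, 1.578]
wrist_force: [-0.1, -1.0, 0.3]
gripper_width: 0.0003
grip_force: 0.0
```

Emit:
play_rows(grip=[0,0,0,0,0,0,0,0], offset=[[40,0,-10],[40,0,-10],[40,0,-10],[40,0,-10],[40,0,0],[40,0,0],[40,0,0],[0,0,0]], dr=[[0,0,0],[0,0,0],[0,0,0],[0,0,0],[0,0,0],[0,0,0],[0,0,0],[0,0,0]])

```text
time: 23.05
position: [0.4338, 0.1446, 0.1977]
eef_rot: [3.141, -0.012, 1.583]
wrist_force: [0.3, 0.1, 0.3]
gripper_width: 0.0006
grip_force: 0.0
```

```bash
python3 - <<'E'
from h import *
t=vision.camera("top")[150:290,240:400]; s=vision.camera("side")[200:400,230:430]
im=np.zeros((400,857,3),np.uint8); im[:,:457]=cv2.resize(t,(457,400),interpolation=3); im[:,457:]=cv2.resize(s,(400,400),interpolation=3)
cv2.imwrite("pics/c8.png",cv2.resize(im[...,::-1],(800,373)))
b=[np.array([.5414-.1,-.139+y,.0515]) for y in(.04,-.04)]; u=[np.array([.5414+.058-.157,-.139+y,.0705]) for y in(.04,-.04)]
for v in(b,u): print(proj("top",v),proj("side",v))
x=robot.sense(); print(x["position"],x["wrist_force"],x["time"])
E
```

```text
[[303.18496399 275.15407584]
 [337.25260947 275.7771348 ]] [[289.48986881 338.98869259]
 [333.64407797 349.5449743 ]]
[[303.13113275 275.14812864]
 [337.77764846 275.78178085]] [[289.14685502 332.82471568]
 [333.96796704 343.44733425]]
[0.43365456 0.14098955 0.19752465] [0.3193741  0.42415412 0.61717032] 23.15
```

View pics/c8.png

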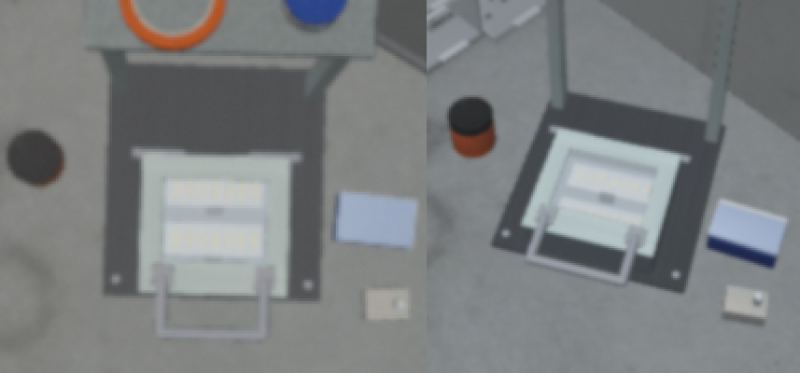

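The picture shows the lid flat and shut. The bar's centre is at about (310.5,344.6) in the side view; shut predicts row 344.3, resting on the catch predicts 338. The jar, box and block are unmoved and the gripper is away.

```bash
python3 -c "
from station import robot
print(robot.hand_in())"
```

```text
the job is handed in; nothing more can be done
None
```

The lid was lowered under control and pressed until it snapped over its catch, and it stayed fully shut in the last picture; the jar, clip box and setup block look unmoved, the gripper is clear, and the job is handed in.

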